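# Close a glaze can in the treadle press

## Task

Close the handled glaze can, whose lid stands proud, in the treadle press: turn the press's sleeve to 3 and stand the can upright on the bed, centred under the ram with its handle out towards the front. Then push the treadle right down to its stop and keep it there for a second so that the press drives the lid in, and let the treadle come all the way up. Leave the closed can standing in the press, keep it upright all along, and do not disturb the other things on the bench.

Things in the scene. Friction and masses are not known exactly. Their poses are not given: they have to be found in the camera images.
- press: Fixed grey press. Origin at table level on the ram axis; -x is its open front. Bed: plate 8 mm high, x -60 to 140, y +-55 mm. Column at x 70 to 130 (80 wide) carries an arm and round head (radius 36, z 134 to 160 mm) over the bed. The ram passes through it and carries on top a scale disc (radius 46, z 193 to 197) with four marks, 1 to 4, mark n with n dots. Treadle on its +y side, at y 160 mm.
- bed_centre (a point): Centre of the bed's upper surface, on the ram axis, 8 mm above the table; a thin dark circle of 92 mm diameter is drawn round it. Axes as the press.
- foot_face (a point): Centre of the underside of the ram's black rubber foot (radius 22 mm), which hangs over the bed. With the treadle up it is 115 mm above the table less 8 mm per rad of sleeve.
- sleeve_grip (a point): Middle of the grip of the setting sleeve: upright knurled steel cylinder on the ram's scale disc, on the ram axis, 42 mm diameter, grip z 206 to 253 mm above the table; this point 235.5 mm. It rides with the ram. Below it a skirt of 54 mm diameter (z 197 to 205) with a white pointer; a black line on the sleeve's top points the same way.
- sleeve (a joint): Angle of the sleeve, rad, 0 to 1.9, growing clockwise seen from above; stiff (0.06 N m), stays where left. Marks: 1 at 0.0, 2 at 0.6, 3 at 1.2, 4 at 1.8. The pointer's direction in the press frame, counter-clockwise from +x, is pi + 0.9 - value (mark 3 at pi - 0.3). It sets how deep the foot goes.
- treadle (a joint): Angle of the sprung treadle in rad: 0 = up (rest), 0.25 = down on its stop, which is hard. It lifts itself when released. Each rad lowers the ram by 120 mm. About 11 N at the pad to hold it down while closing a can.
- treadle_pad (a point): Where to push the treadle: on its top, mid-width, 150 mm from its hinge; about x -51, y 160 mm in the press frame, 74 mm above the table at rest, 37 mm at the stop. The treadle is a dark steel plate 190 x 70 mm with a black ribbed pad, along the press's x, near end raised, hinged at its far end (press frame x 90, y 160, z 22 mm).
- can: The glaze can to close: plain metal, 76 mm diameter, 62 mm high, proud dark lid, one straight flat steel handle. Origin: centre of its underside; +z up; handle along its -x, 14 mm wide, 12 mm high, its middle 40 mm above the underside, reaching 150 mm from the can's axis. About 0.3 kg. Starts on the bench.
- can_handle (a point): Grip point on the can's handle: 122 mm from the can's axis, 40 mm above its underside, 28 mm from the handle's end. Gripped here the hand stays clear of the press's head.
- lid_top (a point): Centre of the top of the can's lid (74 mm diameter): 78 mm above the can's underside at the start, 67 mm when home.
- lid (a joint): How far the lid has been pressed in, m: 0 = standing proud, about 0.011 = home (after a full stroke with the sleeve at 3), 0.0125 at most. Takes 4 N.
- open_pan: Bystander: open metal pan without a lid, 88 mm across and 45 mm high, with a 68 mm handle along its -x (its end 112 mm from the axis). Origin at the centre of its underside.
- jar_small: Bystander: jar, 50 mm diameter, 85 mm high, standing between the press's bed and the treadle. Origin: centre of underside.
- jar_tall: Bystander: jar, 66 mm diameter, 130 mm high, beyond the treadle on its outer side. Origin: centre of underside.
- brush_pot: Bystander: white pot, 76 mm diameter, 100 mm high, with brushes up to 185 mm. Origin: centre of underside.
- bowl: Bystander: terracotta bowl, 110 mm across, 50 mm high. Origin: centre of underside.
- paddle: Bystander: flat wooden paddle, 205 x 55 x 12 mm, lying on the robot's right. Its blade is along its +x.
- jar_wide: Bystander: jar, 72 mm diameter, 70 mm high. Origin: centre of underside.
Not all that is in view belongs to the job. What is shaped like the can but purple or yellow is not meant.

How it is judged:
On the way, in this order (a step that is already met when the one before it is completed fails the run):
1. sleeve at 3, and the can, its lid still proud, stands centred on the bed with the treadle up (value of joint sleeve between 1.06 and 1.34 rad and horizontal distance between can and bed_centre below 0.012 m and z of can in the frame of bed_centre between -0.004 and 0.004 m and angle between can's own z axis and vertical below 0.06 rad and linear speed of can below 0.02 m/s and value of joint lid below 0.003 m and value of joint treadle below 0.04 rad), for 0.2 s.
2. treadle down on its stop for half a second, the lid driven in by the press (value of joint sleeve between 1.06 and 1.34 rad and value of joint treadle above 0.225 rad and value of joint lid above 0.007 m), for 0.5 s.
At the end, for the whole second after the job is handed in: The can stands still and upright on the bed within 12 mm of the ram axis, its lid pressed in by more than 7 mm, the sleeve within 0.14 rad of mark 3, and the treadle back up (below 0.03 rad) (value of joint sleeve between 1.06 and 1.34 rad and horizontal distance between can and bed_centre below 0.012 m and z of can in the frame of bed_centre between -0.004 and 0.004 m and angle between can's own z axis and vertical below 0.06 rad and linear speed of can below 0.02 m/s and value of joint lid above 0.007 m and value of joint treadle below 0.03 rad); the robot touches nothing.
It fails at once if the can is tipped by more than 30 degrees (angle between can's own z axis and vertical above 0.52 rad).
It fails at once if another thing on the bench is moved more than 25 mm or knocked over (distance of any of open_pan, jar_small, jar_tall, brush_pot, bowl, paddle, jar_wide from where it was at the start of the episode above 0.025 m or angle between any of open_pan, jar_small, jar_tall, brush_pot, bowl, paddle, jar_wide's own z axis and vertical above 0.5 rad).
It also fails if it takes over 64 s, if anything falls off the work surface, if the arm or the gripper's body presses on something with over 40 N, if the wrist force passes 120 N, or if a joint passes its speed limit or range.

## Robot

A 6-joint arm with a two-finger parallel gripper is mounted at the origin on the work surface. World frame = base frame: x ahead of the robot, y to its left, z up, the work surface at z = 0. Lengths are in m, angles in rad, forces in N, time in s.
With the tool pointing down it reaches from about 0.35 to 0.775 m from the base axis. Payload 5.5 kg.
Tool frame: the origin (TCP) lies between the finger pads; the fingertips stand 19 mm ahead of it and the grasp point (between the pads) is the TCP; z points along the fingers, y is the line along which they close (so a half turn about z gives the same grasp; the last joint's range is limited). The gripper opens to 85 mm and grips with 20 to 120 N. Pads are 22 mm wide; open, the fingers measure 114 mm over their backs; the gripper's body (76 mm by 85 mm) begins 54 mm behind the grasp point. The pads swing forward as they close: fully open they stand 13 mm farther back than shut.
Start: joints at [1.009, 0.313, 0.046, 1.304, 0, 1.431], TCP at [0.235, 0.525, 0.228] pointing down, gripper open.
Joint ranges: [-2.76, 2.76], [-0.86, 1.69], [-1.03, 1.26], [-2.2, 2.34], [-1.47, 1.5], [-3.14, 3.14]. Speed limits (rad/s): [2.57, 2.57, 3.14, 3.14, 3.14, 3.14].

## Interface

Orientations are given as a unit quaternion [w, x, y, z].
In Python, from workcell import env gives the robot as it stands.
- The arm moves only by the shell command python3 -m pendant 'ROWS' [FORCE]. ROWS is JSON, a list of rows, each an object with "travel": the shift along the tool's x, y, z scaled (see below), a list of three; "rot": the turn, a rotation vector about the tool's x, y, z scaled (see below), a list of three; "fingers": the opening, from -1 (shut) to 1 (fully open). In form: [{"travel": [dx, dy, dz], "rot": [wx, wy, wz], "fingers": fingers}, ...]. A call has 1 to 10 rows; each row is the pose to reach, as a shift and turn from the pose commanded when the call began, along the tool's axes at that moment; what a row does not reach only later rows make up. The controller multiplies each number of a shift by 0.12 m and each number of a turn by 60 degrees. A row lasts 1/10 s, in which the tool goes at most 50 mm and 8.59 degrees, less where a joint would pass 70% of its speed; a pose out of reach is approached as far as the arm can. A call with a number of a shift or a turn outside -1 to 1 is refused whole. A call with a gripper value outside its range is refused whole. The fingers move at their own pace and stop on an object; FORCE is the grip in N (left out, the last holds). Time passes only in rows, so rows that repeat a pose let the fingers close. It gives the time, the measured TCP pose, the force, the opening and the grip force at its end, in the units of the state.
- env.get_state(): the state, without advancing time (a new reading comes with each control period).
- env.read_camera(name): name is "scene" or "top" or "wrist"; returns (picture, depth): 420x560x3 uint8, blue, green, red; 420x560 float32, m along the optical axis (not along the pixel's ray), 0 where there is no reading.
- env.camera_model(name): a dict with "fovy" (degrees; the focal length in pixels is half the picture's height over the tangent of half this angle, whatever the lens; pixels are square), "cx", "cy" (the principal point, pixels), "rvec" (rotation vector, rad) and "tvec" (3), from world to camera coordinates, as OpenCV has them; the wrist camera has in their place "T_tool_cam" (4x4, takes a point from camera to tool coordinates, whose origin is the TCP and whose axes are the flange's). Camera axes: x right, y down, z forward; pixel columns grow to the right and rows downward; lengths in m; the calibration is good to about 2 mm. A picture is of the moment at which its call begins: read the wrist's pose just before it. camera_model takes no time and is no camera call.
- env.hand_in(): hands the job in; it is judged then, once.
Trained networks look in the newest picture that a camera, given by its name, has taken for a name from the list of things; names that differ only in an ending like _2 or _b are one class to them, and where a whole thing is asked for, a point or a joint stands for the part that bears it (a point fixed in the world has none). Each returns a list of dicts, best first, with "conf" (0 to 1); they miss things now and then, are a little off and sometimes report something else, mostly with a low value. They report only what shows in the picture. A call takes as long as a camera call. They do not tell look-alikes from the thing itself.
- env.outline_of(camera, target): "mask" (420x560 bool, what is visible of it) and "xy" ([column, row] in pixels, amid what is visible of it).
The state is a dict: "clock": time; "joint_pos": joint angles; "qvel": joint speeds; "tau": joint torques, N m; "tcp_pos": TCP position; "orientation": TCP orientation; "wrist_force": force on the tool from outside, world axes, zero at the start; "ft_torque": the same for the moment, N m; "finger_gap": finger opening in m; "grip_force": force on a finger pad.
Only numpy, scipy, OpenCV 4.12 (cv2) and the standard library are available. Lean on these libraries where they do the work, as an engineer would, in place of code of your own. Each camera call takes 0.05 s, during which the arm holds its last target. There are 200 camera calls.

## Working session

There is one attempt and no reset: what is moved stays moved. The work goes in short steps, Python scripts to look and compute and a shell command to move; the robot and the scene stay as the last step left them, time stands still between calls to the robot, and variables do not carry over. Pictures are saved under pics/ and viewed, at most 12 in all, crops included, and the job is handed in when it is done.

```bash
ls; mkdir -p pics
cat > h.py <<'E'
import numpy as np, cv2
from workcell import env
from scipy.spatial.transform import Rotation as R
def cam(n):
    m=env.camera_model(n); f=210/np.tan(np.radians(m['fovy'])/2)
    if 'rvec' in m:
        Rw=cv2.Rodrigues(np.array(m['rvec'],float))[0]; t=np.array(m['tvec'],float).ravel()
        return m,f,Rw.T,-Rw.T@t
    s=env.get_state(); q=s['orientation']; Rt=R.from_quat([q[1],q[2],q[3],q[0]]).as_matrix()
    T=np.array(m['T_tool_cam']); return m,f,Rt@T[:3,:3],Rt@T[:3,3]+np.array(s['tcp_pos'])
def cloud(n):
    c=cam(n); img,d=env.read_camera(n); m,f,Rc,o=c
    v,u=np.mgrid[:420,:560]
    P=np.stack([(u-m['cx'])/f*d,(v-m['cy'])/f*d,d],-1)@Rc.T+o
    P[d==0]=np.nan
    return img,P,c
def proj(c,p):
    m,f,Rc,o=c; q=(np.array(p)-o)@Rc
    return q[...,0]/q[...,2]*f+m['cx'],q[...,1]/q[...,2]*f+m['cy']
E
python3 - <<'E'
from h import *
for n in('scene','top'):
    img,P,c=cloud(n); cv2.imwrite(f'pics/{n}0.png',img); np.save(f'{n}P.npy',P); print(n,{k:v for k,v in c[0].items()},c[3])
    for t in ['press','can','can_handle','lid_top','sleeve_grip','treadle_pad','foot_face','jar_small','jar_tall','open_pan','bowl','brush_pot','paddle','jar_wide']:
        for r in env.outline_of(n,t)[:3]:
            if r['conf']<.2: continue
            p=P[r['mask']]; p=p[np.isfinite(p[:,0])]
            print(t,round(r['conf'],2),np.round(r['xy']),r['mask'].sum(),np.round(np.median(p,0),3),np.round(p.min(0),3),np.round(p.max(0),3))
print(env.get_state())
E
```

```text
pics
scene {'fovy': 45.00401538190256, 'cx': 288.84379332118795, 'cy': 217.37546233521223, 'rvec': array([ 1.41728961,  1.98079668, -0.97347134]), 'tvec': array([ 0.23000126, -0.11817536,  2.00212551])} [1.64232057 0.31784781 1.13010108]
press 0.61 [342. 296.] 4742 [0.65  0.137 0.076] [ 0.293  0.005 -0.009] [0.867 0.312 0.255]
press 0.56 [333. 246.] 393 [0.621 0.096 0.232] [0.586 0.068 0.195] [0.636 0.119 0.255]
press 0.53 [422. 300.] 1016 [0.589 0.358 0.086] [ 0.405  0.325 -0.007] [0.603 0.397 0.132]
can 0.95 [363. 230.] 684 [0.297 0.129 0.053] [ 0.127  0.073 -0.006] [0.419 0.166 0.08 ]
can 0.95 [170. 208.] 714 [ 0.424 -0.563  0.045] [ 0.251 -0.683 -0.008] [ 0.454 -0.53   0.082]
can 0.86 [274. 244.] 845 [ 0.485 -0.118  0.048] [ 0.336 -0.27  -0.009] [ 0.512 -0.076  0.083]
can_handle 0.97 [168. 208.] 633 [ 0.426 -0.56   0.05 ] [ 0.277 -0.672 -0.007] [ 0.454 -0.53   0.082]
can_handle 0.87 [362. 228.] 706 [0.297 0.13  0.053] [ 0.127  0.073 -0.007] [0.419 0.166 0.08 ]
can_handle 0.84 [255. 190.] 538 [ 0.208 -0.3    0.051] [ 0.075 -0.401 -0.008] [ 0.291 -0.209  0.081]
lid_top 0.8 [282. 24
[... 3956 characters left out ...]
5, 'joint_pos': array([1.00938956e+00, 3.13215624e-01, 4.61175601e-02, 1.30361273e+00,
       2.15199507e-05, 1.43125912e+00]), 'qvel': array([-1.16513316e-03,  1.51955180e-03,  1.90468192e-03, -1.03545599e-03,
       -1.87905894e-03,  9.12410631e-05]), 'tau': array([ 8.96680012e-04, -4.80463421e+01,  2.98806077e+01,  4.66054498e-04,
       -1.29149862e-04, -9.62053520e-06]), 'tcp_pos': array([0.23543743, 0.5246389 , 0.22752148]), 'orientation': array([4.57786485e-06, 2.09374049e-01, 9.77835623e-01, 4.38617849e-05]), 'wrist_force': array([ 0.22182336, -0.07208611,  0.34952754]), 'ft_torque': array([-0.05090139, -0.00912545, -0.02509271]), 'grip_force': 0.0, 'finger_gap': 0.08531377814542378}
```

Run:
```python
import cv2,numpy as np
a=cv2.imread('pics/top0.png'); cv2.imwrite('pics/topc.png',cv2.resize(a[80:360,100:473],None,fx=2.14,fy=2.14,interpolation=cv2.INTER_CUBIC))
```

```text
(no output)
```

View pics/topc.png

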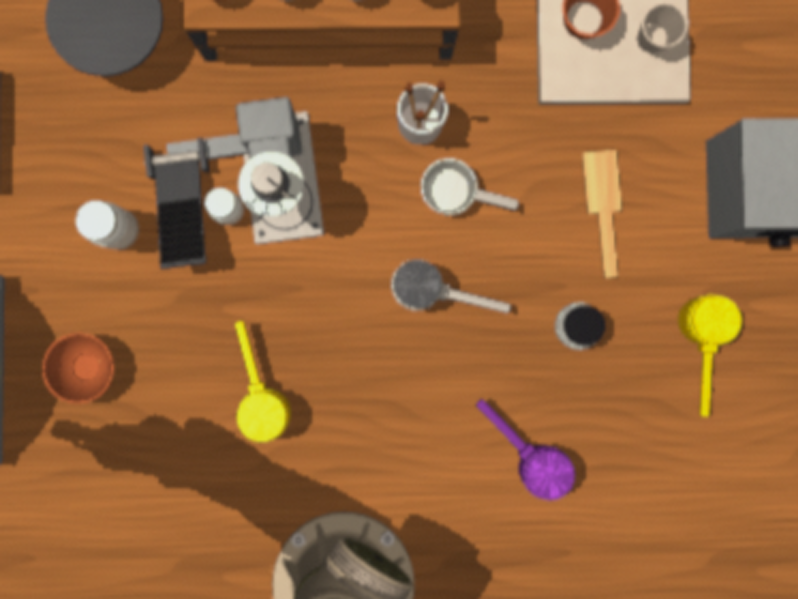

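View pics/scene0.png

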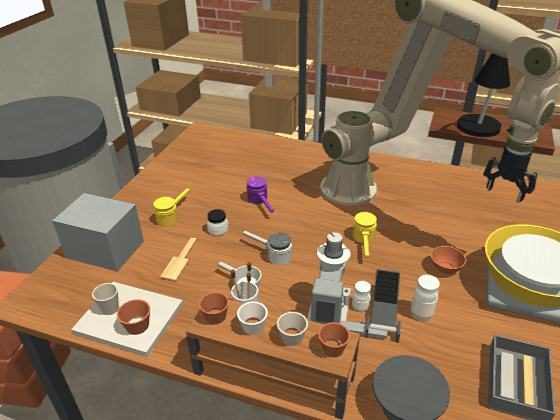

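The things that could be taken for the can, in the full top picture:
- metal with dark lid at (295,213)
- purple at (355,300)
- yellow at (222,273)
- yellow at (432,230)
- open pan without lid at (310,168)

I choose the metal one at (295,213).

```bash
cat > fit.py <<'E'
from h import *
T=np.load('topP.npy');S=np.load('sceneP.npy')
def sel(P,lo,hi):
    return P[np.all((P>lo)&(P<hi),-1)]
def circ(p):
    A=np.c_[2*p[:,:2],np.ones(len(p))]; x=np.linalg.lstsq(A,(p[:,:2]**2).sum(1),rcond=None)[0]; return x[:2],np.sqrt(x[2]+x[:2]@x[:2])
def mec(p): 
    c,r=cv2.minEnclosingCircle(p[:,:2].astype(np.float32)); return np.round(c,4),round(r,4),np.round(p.mean(0),4),len(p)
if __name__=='__main__':
  for n,P in(('top',T),('scene',S)):
    print(n,'table z',np.median(sel(P,[.3,-.1,-.05],[.4,.05,.05])[:,2]))
    print('sleeve top',mec(sel(P,[.54,.03,.246],[.66,.15,.27])))
    print('disc',mec(sel(P,[.52,.02,.188],[.68,.16,.202])))
    p=sel(P,[.40,-.17,.066],[.53,-.06,.09]); print('lid',mec(p))
    h=sel(P,[.40,-.29,.036],[.53,-.175,.056]); v=cv2.fitLine(h[:,:2].astype(np.float32),cv2.DIST_HUBER,0,.01,.01).ravel(); print('handle',v,len(h),h.min(0),h.max(0))
    for nm,lo,hi in(('bed',[.48,.0,.004],[.8,.152,.014]),('treadle',[.45,.2,.025],[.8,.31,.1]),('column',[.6,.02,.12],[.8,.2,.175])):
        p=sel(P,lo,hi); (c,s,a)=cv2.minAreaRect(p[:,:2].astype(np.float32)); print(nm,len(p),np.round(c,4),np.round(s,3),a)
E
python3 fit.py
```

```text
top table z 0.0003564451835159632
sleeve top (array([0.6022, 0.0905]), 0.0212, array([0.6022, 0.091 , 0.2535]), 163)
disc (array([0.6029, 0.091 ]), 0.0459, array([0.6012, 0.09  , 0.1968]), 449)
lid (array([ 0.4662, -0.1179]), 0.0371, array([ 0.4663, -0.1179,  0.078 ]), 403)
handle [ 0.25761962  0.9662464   0.43959212 -0.21913551] 116 [ 0.42348403 -0.26358956  0.03750048] [ 0.45755179 -0.17697082  0.0523587 ]
bed 864 [0.6407 0.0757] [0.151 0.319] 89.9613037109375
treadle 1223 [0.5969 0.2432] [0.201 0.11 ] 7.712704658508301
column 637 [0.6892 0.1023] [0.085 0.081] 6.430556297302246
scene table z -0.002998536459357881
sleeve top (array([0.6076, 0.0945]), 0.0226, array([0.6095, 0.0933, 0.2504]), 134)
disc (array([0.6077, 0.0944]), 0.0484, array([0.6193, 0.096 , 0.195 ]), 387)
lid (array([ 0.4701, -0.1154]), 0.0385, array([ 0.4733, -0.1148,  0.075 ]), 286)
handle [ 0.27335545  0.9619131   0.44545978 -0.21704093] 90 [ 0.42758271 -0.25962294  0.03601741] [ 0.46081348 -0.17534116  0.05009414]
bed 181 [0.5983 0.0737] [0.211 0.149] 3.6072425842285156
treadle 1526 [0.6029 0.2472] [0.21  0.098] 12.349756240844727
column 1191 [0.6748 0.1014] [0.14 0.08] 7.848141670227051
```

```bash
python3 -c "
from h import *
m,f,Rc,o=cam('wrist');print(m,f)"
python3 -m pendant '[{"travel":[-0.5,-0.2,-0.5],"rot":[0,0,0],"fingers":1},{"travel":[-1,-0.5,-1],"rot":[0,0,0],"fingers":1},{"travel":[-1,-0.5,-1],"rot":[0,0,0],"fingers":1},{"travel":[-1,-0.5,-1],"rot":[0,0,0],"fingers":1},{"travel":[-1,-0.5,-1],"rot":[0,0,0],"fingers":1}]' 100
python3 -m pendant '[{"travel":[-0.5,-0.25,-0.0],"rot":[0,0,0],"fingers":1},{"travel":[-1,-0.5,0],"rot":[0,0,0],"fingers":1},{"travel":[-1,-0.5,0],"rot":[0,0,0],"fingers":1},{"travel":[-1,-0.5,0],"rot":[0,0,0],"fingers":1}]'
python3 -m pendant '[{"travel":[-0.5,-0.25,-0.0],"rot":[0,0,0],"fingers":1},{"travel":[-1,-0.5,0],"rot":[0,0,0],"fingers":1},{"travel":[-1,-0.5,0],"rot":[0,0,0],"fingers":1},{"travel":[-1,-0.5,0],"rot":[0,0,0],"fingers":1}]'
```

```text
{'fovy': 62.62681134964211, 'cx': 285.48057910332597, 'cy': 208.18909300584576, 'T_tool_cam': array([[-3.87206031e-04, -9.48580925e-01, -3.16534482e-01,
         8.10844118e-02],
       [ 9.99999921e-01, -3.94229548e-04, -4.18512739e-05,
         7.20135689e-04],
       [-8.50879254e-05, -3.16534473e-01,  9.48581003e-01,
        -1.47579030e-01],
       [ 0.00000000e+00,  0.00000000e+00,  0.00000000e+00,
         1.00000000e+00]])} 345.2073465261164
clock: 2.0
tcp_pos: [0.3228, 0.4198, 0.3511]
orientation: [0.002, 0.211, 0.977, 0.002]
wrist_force: [-0.8, 1.1, -1.2]
finger_gap: 0.0853
grip_force: 0.0
clock: 2.4
tcp_pos: [0.407, 0.3148, 0.3461]
orientation: [-0.0, 0.212, 0.977, -0.001]
wrist_force: [-1.1, -0.2, -0.3]
finger_gap: 0.0852
grip_force: 0.0
clock: 2.8
tcp_pos: [0.4919, 0.2114, 0.3457]
orientation: [-0.001, 0.211, 0.977, -0.0]
wrist_force: [0.1, 1.2, 0.4]
finger_gap: 0.0859
grip_force: 0.0
```

```bash
cat > wr.py <<'E'
import sys
from h import *
img,P,c=cloud('wrist'); k=sys.argv[1]
cv2.imwrite(f'pics/{k}.png',img); np.save(f'{k}P.npy',P)
import pickle; pickle.dump(c,open(f'{k}c.pkl','wb'))
E
python3 wr.py w1
python3 - <<'E'
from h import *; from fit import *
P=np.load('w1P.npy')
print('sleeve top',mec(sel(P,[.54,.03,.246],[.66,.15,.27])))
print('disc',mec(sel(P,[.52,.02,.188],[.68,.16,.202])))
for nm,lo,hi in(('bed',[.48,.0,.004],[.8,.152,.014]),('treadle',[.45,.2,.030],[.8,.31,.1]),('column',[.6,.02,.12],[.8,.2,.175])):
        p=sel(P,lo,hi); print(nm,len(p),cv2.minAreaRect(p[:,:2].astype(np.float32)))
E
```

```text
sleeve top (array([0.6039, 0.092 ]), 0.022, array([0.6005, 0.0937, 0.2539]), 1713)
disc (array([0.604 , 0.0917]), 0.0463, array([0.5942, 0.1014, 0.1985]), 2747)
bed 4940 ((0.6186774969100952, 0.07706937193870544), (0.271208792924881, 0.14809393882751465), 1.371013879776001)
treadle 6501 ((0.5988820195198059, 0.2484699785709381), (0.20550423860549927, 0.09567318856716156), 9.748251914978027)
column 3657 ((0.668231725692749, 0.10037936270236969), (0.12941710650920868, 0.07918807864189148), 7.596933841705322)
```

View pics/w1.png

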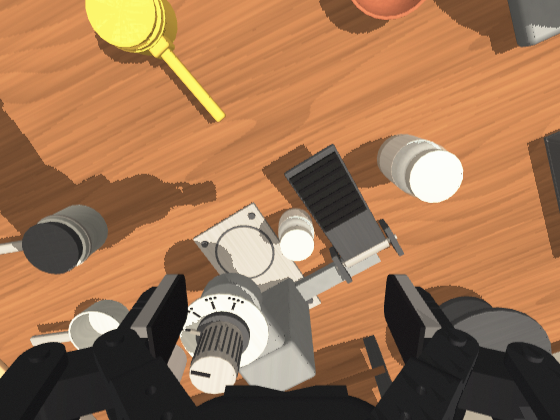

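```bash
cat > rect.py <<'E'
import sys,pickle
from h import *
k=sys.argv[1]; c=pickle.load(open(f'{k}c.pkl','rb')); img=cv2.imread(f'pics/{k}.png')
C=np.array([.6035,.0915]); yaw=np.radians(7.6); out=[]
for z,r in((.2535,.03),(.198,.055)):
    g=np.linspace(-r,r,400); X,Y=np.meshgrid(-g,-g) # right = -y press, up=+x press
    px=Y; py=X
    w=np.stack([C[0]+np.cos(yaw)*px-np.sin(yaw)*py,C[1]+np.sin(yaw)*px+np.cos(yaw)*py,np.full_like(px,z)],-1)
    u,v=proj(c,w); out.append(cv2.remap(img,u.astype(np.float32),v.astype(np.float32),cv2.INTER_CUBIC))
cv2.imwrite(f'pics/{k}r.png',np.hstack(out))
E
python3 rect.py w1
```

```text
(no output)
```

View pics/w1r.png

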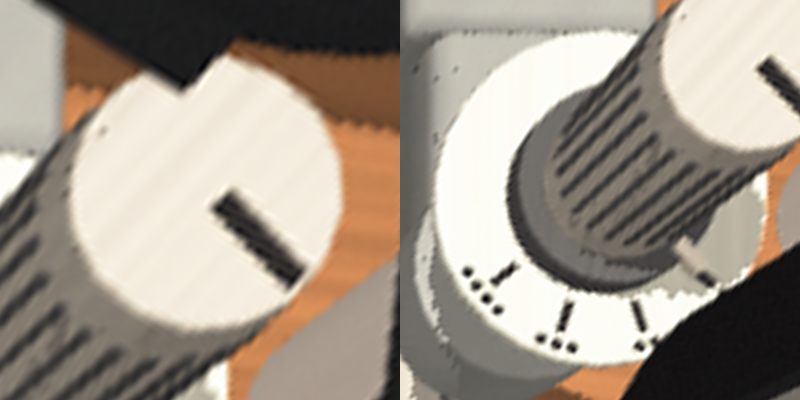

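The wrist view shows the press with its bed circle at (245,250), the treadle at (340,195), the small jar at (296,235), and the can's dark lid at (52,247). The rectified crop shows the pointer just past mark 1, so the value is about 0.1 and I need roughly +1.08 rad.

```bash
cat > d.py <<'E'
import sys
from h import *
# target x y z, optional tool-x angle deg (tool down)
a=[float(x) for x in sys.argv[1:]]; s=env.get_state(); q=s['orientation']; Rt=R.from_quat([q[1],q[2],q[3],q[0]])
d=Rt.inv().apply(np.array(a[:3])-s['tcp_pos'])
print('travel units',np.round(d/.12,3),'tcp',np.round(s['tcp_pos'],4),'xang',np.degrees(np.arctan2(*Rt.as_matrix()[1::-1,0])).round(2),'j6',np.degrees(s['joint_pos'][5]).round(1),'t',s['clock'])
if len(a)>3:
    t=np.radians(a[3]); M=np.array([[np.cos(t),np.sin(t),0],[np.sin(t),-np.cos(t),0],[0,0,-1]])
    print('rot units',np.round(np.degrees((Rt.inv()*R.from_matrix(M)).as_rotvec())/60,3))
E
python3 d.py .6037 .0917 .2355 155.9
```

```text
travel units [-1.276 -0.531  0.919] tcp [0.4906 0.2127 0.346 ] xang 155.7 j6 39.1 t 2.85
rot units [-0.001 -0.002 -0.003]
```

```bash
python3 -m pendant '[{"travel":[-0.35,-0.18,0],"rot":[0,0,0],"fingers":1},{"travel":[-0.7,-0.35,0],"rot":[0,0,0],"fingers":1},{"travel":[-1,-0.53,0],"rot":[0,0,0],"fingers":1},{"travel":[-1,-0.53,0],"rot":[0,0,0],"fingers":1}]'
python3 -m pendant '[{"travel":[-0.276,0,0],"rot":[0,0,0],"fingers":1},{"travel":[-0.276,0,0.2],"rot":[0,0,0],"fingers":1},{"travel":[-0.276,0,0.35],"rot":[0,0,0],"fingers":1},{"travel":[-0.276,0,0.35],"rot":[0,0,0],"fingers":1}]'
python3 d.py .6037 .0917 .2355 155.9
```

```text
clock: 3.25
tcp_pos: [0.5754, 0.1043, 0.3456]
orientation: [-0.001, 0.211, 0.978, -0.0]
wrist_force: [-0.7, 0.8, -0.4]
finger_gap: 0.0852
grip_force: 0.0
clock: 3.65
tcp_pos: [0.6018, 0.0947, 0.3023]
orientation: [-0.003, 0.208, 0.978, -0.0]
wrist_force: [-1.0, 0.2, 0.6]
finger_gap: 0.0855
grip_force: 0.0
travel units [-0.028 -0.015  0.557] tcp [0.6018 0.0947 0.3023] xang 155.96 j6 25.4 t 3.65
rot units [-0.002 -0.006  0.001]
```

```bash
python3 -m pendant '[{"travel":[-0.03,-0.015,0.25],"rot":[0,0,0],"fingers":1},{"travel":[-0.03,-0.015,0.5],"rot":[0,0,0],"fingers":1},{"travel":[-0.03,-0.015,0.55],"rot":[0,0,0],"fingers":1},{"travel":[-0.03,-0.015,0.55],"rot":[0,0,0],"fingers":-1},{"travel":[-0.03,-0.015,0.55],"rot":[0,0,0],"fingers":-1},{"travel":[-0.03,-0.015,0.55],"rot":[0,0,0],"fingers":-1},{"travel":[-0.03,-0.015,0.55],"rot":[0,0,0],"fingers":-1},{"travel":[-0.03,-0.015,0.55],"rot":[0,0,0],"fingers":-1}]' 40
python3 d.py .6037 .0917 .2355 155.9
```

```text
clock: 4.45
tcp_pos: [0.6071, 0.0891, 0.2413]
orientation: [0.001, 0.209, 0.978, 0.0]
wrist_force: [-1.0, -1.7, 5.2]
finger_gap: 0.0395
grip_force: 39.6
travel units [0.035 0.008 0.048] tcp [0.6071 0.0891 0.2413] xang 155.82 j6 25.0 t 4.45
rot units [ 0.001  0.002 -0.001]
```

```bash
python3 -m pendant '[{"travel":[0,0,0],"rot":[0,0,0.12],"fingers":-1},{"travel":[0,0,0],"rot":[0,0,0.25],"fingers":-1},{"travel":[0,0,0],"rot":[0,0,0.37],"fingers":-1},{"travel":[0,0,0],"rot":[0,0,0.5],"fingers":-1},{"travel":[0,0,0],"rot":[0,0,0.62],"fingers":-1},{"travel":[0,0,0],"rot":[0,0,0.75],"fingers":-1},{"travel":[0,0,0],"rot":[0,0,0.87],"fingers":-1},{"travel":[0,0,0],"rot":[0,0,1],"fingers":-1},{"travel":[0,0,0],"rot":[0,0,1],"fingers":-1},{"travel":[0,0,0],"rot":[0,0,1],"fingers":-1}]'
python3 d.py .6037 .0917 .2355 155.9
python3 -m pendant '[{"travel":[0,0,0],"rot":[0,0,0],"fingers":1},{"travel":[0,0,0],"rot":[0,0,0],"fingers":1},{"travel":[0,0,0],"rot":[0,0,0],"fingers":1},{"travel":[0,0,-0.3],"rot":[0,0,0],"fingers":1},{"travel":[0,0,-0.6],"rot":[0,0,0],"fingers":1},{"travel":[0.4,0,-1],"rot":[0,0,0],"fingers":1},{"travel":[0.8,0,-1],"rot":[0,0,0],"fingers":1},{"travel":[0.8,0,-1],"rot":[0,0,0],"fingers":1}]'
python3 wr.py w2; python3 rect.py w2;python3 d.py .6037 .0917 .2355 155.9
```

```text
clock: 5.45
tcp_pos: [0.6043, 0.0872, 0.2398]
orientation: [-0.0, 0.671, 0.742, -0.003]
wrist_force: [-6.6, -6.7, 4.5]
finger_gap: 0.0395
grip_force: 39.7
travel units [ 0.038 -0.001  0.036] tcp [0.6043 0.0872 0.2398] xang 95.74 j6 85.0 t 5.45
rot units [-5.000e-03  1.000e-03 -1.003e+00]
clock: 6.25
tcp_pos: [0.5968, 0.1888, 0.3618]
orientation: [0.001, 0.669, 0.743, 0.002]
wrist_force: [-0.1, -0.4, 0.2]
finger_gap: 0.0855
grip_force: 0.0
travel units [-0.814 -0.03   1.043] tcp [0.5965 0.1889 0.3608] xang 96.1 j6 94.1 t 6.3
rot units [ 0.003 -0.    -0.997]
```

View pics/w2r.png

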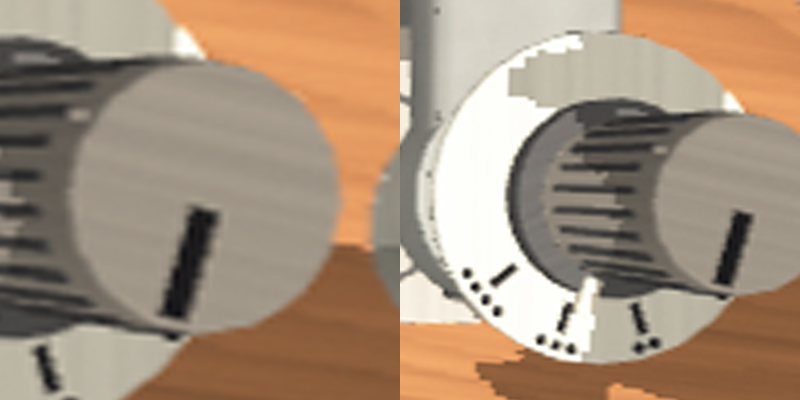

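The crop shows the black line and the white pointer on mark 3 (line angle 16° against the mark's 17.2°), so the sleeve is at about 1.18 and done. Next, the can.

```bash
python3 -m pendant '[{"travel":[-0.3,-0.1,0],"rot":[0,0,-0.14],"fingers":1},{"travel":[-0.6,-0.2,0],"rot":[0,0,-0.28],"fingers":1},{"travel":[-1,-0.4,0],"rot":[0,0,-0.42],"fingers":1},{"travel":[-1,-0.4,0],"rot":[0,0,-0.56],"fingers":1},{"travel":[-1,-0.4,0],"rot":[0,0,-0.7],"fingers":1},{"travel":[-1,-0.4,0],"rot":[0,0,-0.84],"fingers":1},{"travel":[-1,-0.4,0],"rot":[0,0,-1],"fingers":1},{"travel":[-1,-0.4,0],"rot":[0,0,-1],"fingers":1}]' 
python3 -m pendant '[{"travel":[0.1,-0.3,0],"rot":[0,0,-0.14],"fingers":1},{"travel":[0.2,-0.6,0],"rot":[0,0,-0.28],"fingers":1},{"travel":[0.25,-1,0],"rot":[0,0,-0.42],"fingers":1},{"travel":[0.25,-1,0],"rot":[0,0,-0.56],"fingers":1},{"travel":[0.25,-1,0],"rot":[0,0,-0.7],"fingers":1},{"travel":[0.25,-1,0],"rot":[0,0,-0.84],"fingers":1},{"travel":[0.25,-1,0],"rot":[0,0,-1],"fingers":1},{"travel":[0.25,-1,0],"rot":[0,0,-1],"fingers":1}]' 
python3 -m pendant '[{"travel":[0.25,-0.25,0],"rot":[0,0,-0.14],"fingers":1},{"travel":[0.5,-0.5,0.1],"rot":[0,0,-0.28],"fingers":1},{"travel":[0.75,-0.75,0.3],"rot":[0,0,-0.42],"fingers":1},{"travel":[1,-1,0.5],"rot":[0,0,-0.56],"fingers":1},{"travel":[1,-1,0.8],"rot":[0,0,-0.65],"fingers":1},{"travel":[1,-1,0.8],"rot":[0,0,-0.65],"fingers":1},{"travel":[1,-1,0.8],"rot":[0,0,-0.65],"fingers":1}]' 
python3 wr.py w3
python3 - <<'E'
from h import *; from fit import *
P=np.load('w3P.npy')
p=sel(P,[.40,-.17,.066],[.53,-.06,.09]); print('lid',mec(p))
h=sel(P,[.38,-.29,.034],[.53,-.17,.056]); v=cv2.fitLine(h[:,:2].astype(np.float32),cv2.DIST_HUBER,0,.01,.01).ravel(); print('handle',v,np.degrees(np.arctan2(v[1],v[0])),len(h),np.median(h[:,2]),h.min(0),h.max(0))
a=cv2.imread('pics/w3.png'); cv2.imwrite('pics/w3c.png',a)
E
python3 d.py .4354 -.2348 .04 -105
```

```text
clock: 7.1
tcp_pos: [0.5609, 0.0595, 0.3587]
orientation: [-0.001, 0.209, 0.978, -0.0]
wrist_force: [-0.1, 0.0, -0.3]
finger_gap: 0.0852
grip_force: 0.0
clock: 7.9
tcp_pos: [0.4844, -0.0372, 0.3591]
orientation: [-0.0, -0.307, 0.952, 0.0]
wrist_force: [0.3, -0.7, 0.1]
finger_gap: 0.0855
grip_force: 0.0
clock: 8.6
tcp_pos: [0.4569, -0.204, 0.2634]
orientation: [-0.0, -0.605, 0.796, 0.001]
wrist_force: [-0.1, 0.8, 0.4]
finger_gap: 0.0854
grip_force: 0.0
lid (array([ 0.4675, -0.1175]), 0.0374, array([ 0.4672, -0.1195,  0.0791]), 3434)
handle [ 0.26437095  0.9644211   0.44101164 -0.21900547] 74.67042 1194 0.04693245934656792 [ 0.42330766 -0.26354784  0.03806892] [ 0.45985528 -0.17005219  0.0499502 ]
travel units [0.296 0.116 1.874] tcp [ 0.458  -0.2041  0.2649] xang -105.4 j6 -107.8 t 8.65
rot units [-0.001 -0.    -0.007]
```

View pics/w3.png

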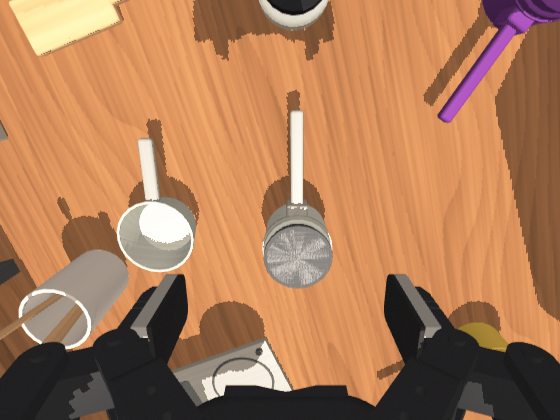

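The crop shows the plain metal can with its proud dark lid at (297,255) and its handle up to (297,112). The lidless pan is separate, at (155,235), so the choice is confirmed.

```bash
python3 -m pendant '[{"travel":[0.15,0.06,0.3],"rot":[0,0,0],"fingers":0.3},{"travel":[0.29,0.12,0.6],"rot":[0,0,0],"fingers":0.3},{"travel":[0.29,0.12,0.9],"rot":[0,0,0],"fingers":0.3},{"travel":[0.29,0.12,1],"rot":[0,0,0],"fingers":0.3},{"travel":[0.29,0.12,1],"rot":[0,0,0],"fingers":0.3},{"travel":[0.29,0.12,1],"rot":[0,0,0],"fingers":0.3}]' 120
python3 d.py .4353 -.2352 .04 -105.3;  python3 d.py .4353 -.2352 .04 -105.3
```

```text
clock: 9.25
tcp_pos: [0.4363, -0.2345, 0.1458]
orientation: [0.001, -0.608, 0.794, -0.002]
wrist_force: [0.1, 0.1, 0.0]
finger_gap: 0.0557
grip_force: 0.0
travel units [0.007 0.009 0.882] tcp [ 0.4363 -0.2345  0.1458] xang -105.15 j6 -112.4 t 9.25
rot units [-0.003 -0.001  0.003]
travel units [0.007 0.009 0.882] tcp [ 0.4363 -0.2345  0.1458] xang -105.15 j6 -112.4 t 9.25
rot units [-0.003 -0.001  0.003]
```

```bash
python3 -m pendant '[{"travel":[0,0,0.3],"rot":[0,0,0],"fingers":0.3},{"travel":[0,0,0.6],"rot":[0,0,0],"fingers":0.3},{"travel":[0,0,0.8],"rot":[0,0,0],"fingers":0.3},{"travel":[0,0,0.88],"rot":[0,0,0],"fingers":0.3},{"travel":[0,0,0.88],"rot":[0,0,0],"fingers":-1},{"travel":[0,0,0.88],"rot":[0,0,0],"fingers":-1},{"travel":[0,0,0.88],"rot":[0,0,0],"fingers":-1},{"travel":[0,0,0.88],"rot":[0,0,0],"fingers":-1},{"travel":[0,0,0.88],"rot":[0,0,0],"fingers":-1},{"travel":[0,0,0.88],"rot":[0,0,0],"fingers":-1}]' 120
python3 -m pendant '[{"travel":[0,0,-0.05],"rot":[0,0,0],"fingers":-1},{"travel":[0,0,-0.1],"rot":[0,0,0],"fingers":-1},{"travel":[0,0,-0.2],"rot":[0,0,0],"fingers":-1},{"travel":[0,0,-0.3],"rot":[0,0,0],"fingers":-1},{"travel":[0,0,-0.4],"rot":[0,0,0],"fingers":-1},{"travel":[0,0,-0.4],"rot":[0,0,0],"fingers":-1},{"travel":[0,0,-0.4],"rot":[0,0,0],"fingers":-1}]'
python3 wr.py w4
python3 - <<'E'
from h import *; from fit import *
P=np.load('w4P.npy')
p=sel(P,[.40,-.17,.10],[.53,-.06,.15]); print('lid',mec(p))
p=p[p[:,2]>np.median(p[:,2])-.006]; A=np.c_[p[:,:2]-p[:,:2].mean(0),np.ones(len(p))]; s=np.linalg.lstsq(A,p[:,2],rcond=None)[0]; print('slope',s, len(p))
h=sel(P,[.38,-.29,.07],[.53,-.17,.12]);print(len(h))
E
python3 d.py .4353 -.2352 .04 -105.3
```

```text
clock: 10.25
tcp_pos: [0.4354, -0.2355, 0.0389]
orientation: [-0.0, -0.607, 0.794, -0.002]
wrist_force: [-0.9, -3.9, 3.4]
finger_gap: 0.0068
grip_force: 118.5
clock: 10.95
tcp_pos: [0.4348, -0.2343, 0.0864]
orientation: [0.0, -0.608, 0.794, -0.001]
wrist_force: [-1.1, -0.2, -3.7]
finger_gap: 0.0065
grip_force: 119.2
lid (array([0., 0.]), 0.0, array([nan, nan, nan]), 0)
slope [0. 0. 0.] 0
5311
travel units [ 0.008 -0.009  0.382] tcp [ 0.4345 -0.234   0.0859] xang -105.17 j6 -112.5 t 11.0
rot units [-0.     0.     0.002]fit.py:8: RuntimeWarning: Mean of empty slice.
  c,r=cv2.minEnclosingCircle(p[:,:2].astype(np.float32)); return np.round(c,4),round(r,4),np.round(p.mean(0),4),len(p)
  ret = um.true_divide(
  return _methods._mean(a, axis=axis, dtype=dtype,
  ret = ret.dtype.type(ret / rcount)
<stdin>:4: RuntimeWarning: Mean of empty slice.
```

```bash
python3 - <<'E'
from h import *; from fit import *
img,P,c=cloud('top'); cv2.imwrite('pics/t2.png',img)
p=sel(P,[.40,-.17,.095],[.53,-.06,.15]); print('lid',mec(p))
A=np.c_[p[:,:2]-p[:,:2].mean(0),np.ones(len(p))]; s=np.linalg.lstsq(A,p[:,2],rcond=None)[0]; print('slope',s, p[:,2].std())
E
python3 - <<'E'
import cv2; a=cv2.imread('pics/w4.png');b=cv2.imread('pics/t2.png')[150:290,220:406]
import numpy as np; b=cv2.resize(b,(400,300)); a=cv2.resize(a,(400,300)); cv2.imwrite('pics/c4.png',np.hstack([a,b]))
E
```

```text
lid (array([ 0.4657, -0.1155]), 0.0377, array([ 0.4658, -0.1149,  0.1058]), 417)
slope [-0.03583115 -0.12546542  0.10575334] 0.0043460620569376026
```

View pics/c4.png

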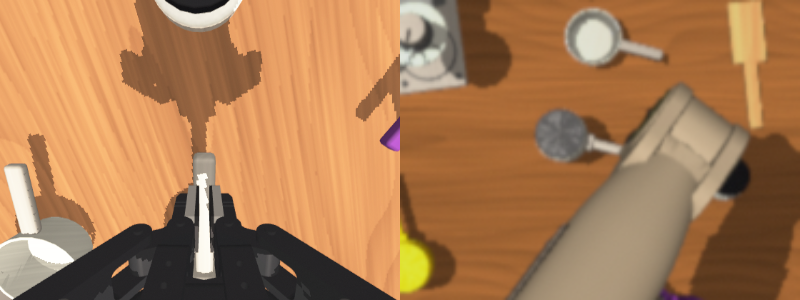

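The can is lifted but droops about 0.13 rad in the grip (lid slope in the top view). I'll tilt the tool to level it.

```bash
python3 -m pendant '[{"travel":[0,0,-0.05],"rot":[0,-0.04,0],"fingers":-1},{"travel":[0,0,-0.1],"rot":[0,-0.08,0],"fingers":-1},{"travel":[0,0,-0.15],"rot":[0,-0.125,0],"fingers":-1},{"travel":[0,0,-0.15],"rot":[0,-0.125,0],"fingers":-1},{"travel":[0,0,-0.15],"rot":[0,-0.125,0],"fingers":-1}]'
cat > lid.py <<'E'
from h import *; from fit import *; import sys
x,y,z0,z1=map(float,sys.argv[1:5])
for n in('top','scene'):
    img,P,c=cloud(n); p=sel(P,[x-.06,y-.06,z0],[x+.06,y+.06,z1]); print(n,mec(p))
    A=np.c_[p[:,:2]-p[:,:2].mean(0),np.ones(len(p))]; print('slope',np.linalg.lstsq(A,p[:,2],rcond=None)[0])
s=env.get_state(); print(s['tcp_pos'],s['orientation'],s['clock'])
E
python3 lid.py .467 -.117 .12 .16
sed -i '/if len/,$d' d.py
cat >> d.py <<'E'
if len(a)>3:
    t=np.radians(a[3]); M=np.array([[np.cos(t),np.sin(t),0],[np.sin(t),-np.cos(t),0],[0,0,-1]])
    Q=R.from_matrix(M)*R.from_euler('y',a[4] if len(a)>4 else 0,degrees=True)
    print('rot units',np.round(np.degrees((Rt.inv()*Q).as_rotvec())/60,3))
E
python3 d.py .384 .062 .11 -172.4 -7.5
```

```text
clock: 11.55
tcp_pos: [0.4342, -0.2343, 0.1032]
orientation: [0.051, -0.606, 0.793, 0.04]
wrist_force: [-0.2, -0.1, -3.6]
finger_gap: 0.0062
grip_force: 120.8
top (array([ 0.4649, -0.1212]), 0.0413, array([ 0.4646, -0.1172,  0.1382]), 448)
slope [ 0.03368657 -0.01906822  0.13818339]
scene (array([ 0.4679, -0.1153]), 0.042, array([ 0.4744, -0.1131,  0.1333]), 341)
slope [-0.0911928  -0.04344934  0.13333058]
[ 0.43416764 -0.23359161  0.10322412] [ 0.05155173 -0.60641223  0.79246287  0.04011525] 11.65
travel units [-2.256  1.047  0.241] tcp [ 0.4342 -0.2336  0.1032] xang -105.16 j6 -116.9 t 11.65
rot units [ 1.470e-01 -1.000e-03  1.111e+00]
```

```bash
python3 -m pendant '[{"travel":[-0.2,0.1,0],"rot":[0.02,0,0.14],"fingers":-1},{"travel":[-0.45,0.2,0.03],"rot":[0.037,0,0.28],"fingers":-1},{"travel":[-0.7,0.3,0.06],"rot":[0.055,0,0.42],"fingers":-1},{"travel":[-0.9,0.4,0.09],"rot":[0.07,0,0.53],"fingers":-1},{"travel":[-1,0.45,0.11],"rot":[0.074,0,0.56],"fingers":-1},{"travel":[-1,0.45,0.11],"rot":[0.074,0,0.56],"fingers":-1}]'
python3 d.py .384 .062 .11 -172.4 -7.5
```

```text
clock: 12.25
tcp_pos: [0.412, -0.1006, 0.1058]
orientation: [0.061, -0.35, 0.934, 0.024]
wrist_force: [0.1, -0.3, -2.4]
finger_gap: 0.0064
grip_force: 119.8
travel units [-0.713  1.174  0.061] tcp [ 0.412  -0.1006  0.1058] xang -138.89 j6 -70.8 t 12.25
rot units [ 0.075 -0.001  0.554]
```

```bash
python3 -m pendant '[{"travel":[-0.1,0.2,0],"rot":[0.02,0,0.14],"fingers":-1},{"travel":[-0.25,0.4,0.02],"rot":[0.037,0,0.28],"fingers":-1},{"travel":[-0.4,0.65,0.03],"rot":[0.055,0,0.42],"fingers":-1},{"travel":[-0.5,0.85,0.05],"rot":[0.07,0,0.53],"fingers":-1},{"travel":[-0.6,1,0.05],"rot":[0.075,0,0.555],"fingers":-1},{"travel":[-0.6,1,0.05],"rot":[0.075,0,0.555],"fingers":-1},{"travel":[-0.6,1,0.05],"rot":[0.075,0,0.555],"fingers":-1}]'
python3 d.py .384 .062 .11 -172.4 -7.5
python3 lid.py .505 .06 .12 .16
```

```text
clock: 12.95
tcp_pos: [0.3899, 0.0347, 0.1098]
orientation: [0.066, -0.065, 0.996, 0.003]
wrist_force: [0.1, 0.4, -3.2]
finger_gap: 0.0064
grip_force: 119.6
travel units [ 0.019  0.232 -0.005] tcp [0.3899 0.0347 0.1098] xang -172.5 j6 -15.6 t 12.95
rot units [-0.003  0.001 -0.002]
top (array([0.4983, 0.0491]), 0.0464, array([0.5056, 0.0492, 0.143 ]), 486)
slope [0.11815882 0.06946812 0.14299478]
scene (array([0.5107, 0.0342]), 0.0338, array([0.5124, 0.0295, 0.1397]), 111)
slope [-0.11281904  0.17890203  0.13967132]
[0.39030271 0.0338057  0.10987053] [ 0.06574923 -0.06388487  0.99578442  0.00302625] 13.05
```

```bash
python3 d.py .384 .062 .058 -172.5 -7.5
cat > lid.py <<'E'
from h import *; from fit import *; import sys
x,y,z0,z1=map(float,sys.argv[1:5])
img,P,c=cloud('top'); m=np.all((P>[x-.05,y-.05,z0])&(P<[x+.05,y+.05,z1]),-1)&(np.hypot(P[...,0]-x,P[...,1]-y)<.045)
p=P[m]
for _ in range(4):
    A=np.c_[p[:,:2],np.ones(len(p))]; s=np.linalg.lstsq(A,p[:,2],rcond=None)[0]; p=p[abs(A@s-p[:,2])<.003]
print('slope',s,mec(p)); print(env.get_state()['tcp_pos'])
E
python3 lid.py .511 .05 .135 .16
```

```text
travel units [0.079 0.241 0.425] tcp [0.3903 0.0338 0.1099] xang -172.65 j6 -15.6 t 13.05
rot units [-0.003  0.001 -0.002]
slope [-0.0384611  -0.00195048  0.16488113] (array([0.5092, 0.0498]), 0.0366, array([0.5099, 0.0503, 0.1452]), 291)
[0.39028082 0.03365601 0.10986073]
```

```bash
python3 -m pendant '[{"travel":[0.03,0.1,0],"rot":[0,-0.01,0],"fingers":-1},{"travel":[0.05,0.24,0.1],"rot":[0,-0.02,0],"fingers":-1},{"travel":[0.08,0.24,0.2],"rot":[0,-0.03,0],"fingers":-1},{"travel":[0.08,0.24,0.3],"rot":[0,-0.03,0],"fingers":-1},{"travel":[0.08,0.24,0.38],"rot":[0,-0.03,0],"fingers":-1},{"travel":[0.08,0.24,0.42],"rot":[0,-0.03,0],"fingers":-1},{"travel":[0.08,0.24,0.42],"rot":[0,-0.03,0],"fingers":-1}]'
python3 lid.py .505 .078 .08 .11
python3 d.py .4828 .0748 .058 -172.4 -9.3
```

```text
clock: 13.8
tcp_pos: [0.3829, 0.0625, 0.058]
orientation: [0.081, -0.064, 0.995, 0.004]
wrist_force: [-0.7, -0.1, -4.1]
finger_gap: 0.0064
grip_force: 118.2
slope [-0.002875    0.02721416  0.09334413] (array([0.5013, 0.0784]), 0.0365, array([0.5012, 0.0789, 0.0941]), 251)
[0.38327085 0.06249095 0.05847152]
travel units [-0.824 -0.004  0.139] tcp [0.3833 0.0625 0.0585] xang -172.67 j6 -11.2 t 13.85
rot units [-0.002  0.    -0.004]
```

```bash
python3 -m pendant '[{"travel":[-0.1,0,0.017],"rot":[0,0,0],"fingers":-1},{"travel":[-0.2,0,0.034],"rot":[0,0,0],"fingers":-1},{"travel":[-0.3,0,0.05],"rot":[0,0,0],"fingers":-1},{"travel":[-0.4,0,0.067],"rot":[0,0,0],"fingers":-1},{"travel":[-0.5,0,0.084],"rot":[0,0,0],"fingers":-1},{"travel":[-0.6,0,0.1],"rot":[0,0,0],"fingers":-1},{"travel":[-0.7,0,0.117],"rot":[0,0,0],"fingers":-1},{"travel":[-0.8,0,0.134],"rot":[0,0,0],"fingers":-1},{"travel":[-0.84,0,0.14],"rot":[0,0,0],"fingers":-1},{"travel":[-0.84,0,0.14],"rot":[0,0,0],"fingers":-1}]'
python3 d.py .4845 .0746 .0495 -172.4 -9.3; python3 wr.py w5
python3 - <<'E'
from h import *
cs=[]
for n in('scene',):
    img,d=env.read_camera(n); cs.append(cv2.resize(img[220:340,280:440],(533,400),interpolation=cv2.INTER_CUBIC))
w=cv2.imread('pics/w5.png'); cs.append(cv2.resize(w,(260,400)))
cv2.imwrite('pics/c5.png',np.hstack(cs))
E
```

```text
clock: 14.85
tcp_pos: [0.4856, 0.0756, 0.0584]
orientation: [0.082, -0.064, 0.995, 0.004]
wrist_force: [-0.3, 0.5, -3.2]
finger_gap: 0.0063
grip_force: 120.3
travel units [ 0.022 -0.007  0.072] tcp [0.4856 0.0756 0.0584] xang -172.64 j6 -8.6 t 14.85
rot units [-0.003  0.001 -0.004]
```

View pics/c5.png

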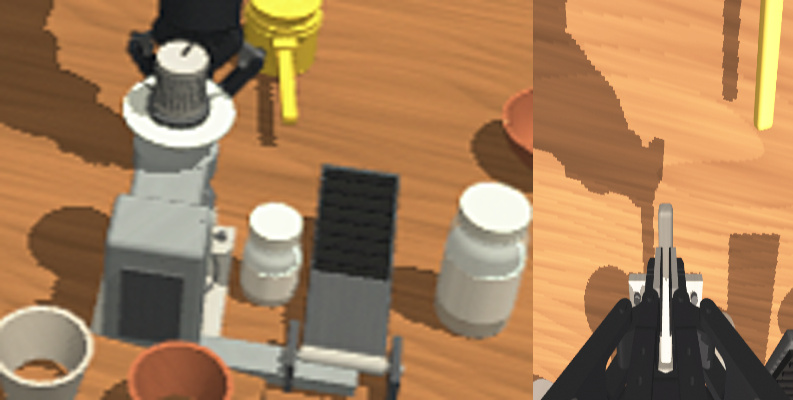

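```bash
python3 -m pendant '[{"travel":[0.01,-0.005,0.02],"rot":[0,0,0],"fingers":-1},{"travel":[0.015,-0.005,0.04],"rot":[0,0,0],"fingers":-1},{"travel":[0.02,-0.005,0.06],"rot":[0,0,0],"fingers":-1},{"travel":[0.02,-0.005,0.075],"rot":[0,0,0],"fingers":-1},{"travel":[0.02,-0.005,0.08],"rot":[0,0,0],"fingers":-1},{"travel":[0.02,-0.005,0.08],"rot":[0,0,0],"fingers":-1},{"travel":[0.02,-0.005,0.08],"rot":[0,0,0],"fingers":-1}]'
python3 d.py .4845 .0746 .0485 -172.4 -9.3
```

```text
clock: 15.65
tcp_pos: [0.4841, 0.0749, 0.0486]
orientation: [0.081, -0.064, 0.995, 0.004]
wrist_force: [0.7, -0.2, -3.5]
finger_gap: 0.0058
grip_force: 119.9
travel units [-0.003 -0.003  0.001] tcp [0.4841 0.0749 0.0486] xang -172.64 j6 -8.7 t 15.65
rot units [-0.003  0.001 -0.004]
```

```bash
python3 -m pendant '[{"travel":[0.001,0,0.008],"rot":[0,0,0],"fingers":-1},{"travel":[0.001,0,0.008],"rot":[0,0,0],"fingers":-1}]'|sed -n '2p;4p'
python3 -m pendant '[{"travel":[0.001,0,0.008],"rot":[0,0,0],"fingers":-1},{"travel":[0.001,0,0.008],"rot":[0,0,0],"fingers":-1}]'|sed -n '2p;4p'
python3 -m pendant '[{"travel":[0.001,0,0.008],"rot":[0,0,0],"fingers":-1},{"travel":[0.001,0,0.008],"rot":[0,0,0],"fingers":-1}]'|sed -n '2p;4p'
```

```text
tcp_pos: [0.484, 0.0749, 0.0475]
wrist_force: [0.4, -0.4, -3.5]
tcp_pos: [0.484, 0.0749, 0.0465]
wrist_force: [0.2, -0.2, -4.1]
tcp_pos: [0.4841, 0.0749, 0.0456]
wrist_force: [0.8, 0.4, -2.6]
```

```bash
python3 -m pendant '[{"travel":[0.001,0,0.008],"rot":[0,0,0],"fingers":-1},{"travel":[0.001,0,0.008],"rot":[0,0,0],"fingers":-1}]'|sed -n '2p;4p'
python3 -m pendant '[{"travel":[0.001,0,0.008],"rot":[0,0,0],"fingers":-1},{"travel":[0.001,0,0.008],"rot":[0,0,0],"fingers":-1}]'|sed -n '2p;4p'
python3 -c "
from h import *
s=env.get_state();print(s['ft_torque'])"
```

```text
tcp_pos: [0.4842, 0.0749, 0.0446]
wrist_force: [-0.1, -0.2, -3.1]
tcp_pos: [0.4841, 0.0749, 0.0436]
wrist_force: [0.1, 0.8, -2.0]
[-0.12664108  0.6373299  -0.0093963 ]
```

```bash
python3 -m pendant '[{"travel":[-0.003,0,-0.025],"rot":[0,0,0],"fingers":-1},{"travel":[-0.003,0,-0.025],"rot":[0,0,0],"fingers":-1},{"travel":[-0.003,0,-0.025],"rot":[0,0,0],"fingers":-1},{"travel":[-0.003,0,-0.025],"rot":[0,0,0],"fingers":-0.7},{"travel":[-0.003,0,-0.025],"rot":[0,0,0],"fingers":-0.4},{"travel":[-0.003,0,-0.025],"rot":[0,0,0],"fingers":-0.2},{"travel":[-0.003,0,-0.025],"rot":[0,0,0],"fingers":-0.1},{"travel":[-0.003,0,-0.025],"rot":[0,0,0],"fingers":-0.1}]' 20
python3 -m pendant '[{"travel":[0.05,0,-0.3],"rot":[0,0,0],"fingers":-0.1},{"travel":[0.1,0,-0.6],"rot":[0,0.1,0],"fingers":-0.1},{"travel":[0.2,0,-1],"rot":[0,0.155,0],"fingers":-0.1},{"travel":[0.5,0,-1],"rot":[0,0.155,0],"fingers":0},{"travel":[0.8,0,-1],"rot":[0,0.155,0],"fingers":0},{"travel":[0.8,0,-1],"rot":[0,0.155,0],"fingers":0}]'
python3 wr.py w6; python3 d.py .4845 .0746 .0485
```

```text
clock: 17.45
tcp_pos: [0.4843, 0.0749, 0.0469]
orientation: [0.082, -0.064, 0.995, 0.004]
wrist_force: [0.5, 0.6, -0.5]
finger_gap: 0.0387
grip_force: 0.0
clock: 18.05
tcp_pos: [0.3653, 0.0606, 0.1484]
orientation: [-0.002, -0.064, 0.998, -0.001]
wrist_force: [0.1, 0.6, -0.9]
finger_gap: 0.0428
grip_force: 0.0
travel units [-0.976 -0.006  0.838] tcp [0.3683 0.0605 0.1491] xang -172.68 j6 -10.3 t 18.1
```

View pics/w6.png

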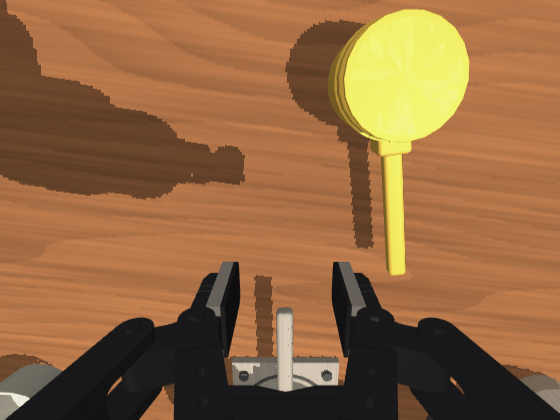

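The wrist view shows the can's handle tip at (285,312) pointing straight out of the bed between the fingers. Now to check centring numerically.

```bash
python3 -m pendant '[{"travel":[-0.15,0,-0.1],"rot":[0,-0.14,0],"fingers":0},{"travel":[-0.3,0,-0.2],"rot":[0,-0.28,0],"fingers":0},{"travel":[-0.4,0,-0.2],"rot":[0,-0.42,0],"fingers":0},{"travel":[-0.4,0,-0.2],"rot":[0,-0.5,0],"fingers":0},{"travel":[-0.4,0,-0.2],"rot":[0,-0.5,0],"fingers":0},{"travel":[-0.4,0,-0.2],"rot":[0,-0.5,0],"fingers":0}]' | head -3
python3 wr.py w7
cat > can.py <<'E'
from h import *; from fit import *; import sys,pickle
C=np.array([.6037,.0917]); a=np.radians(7.6); Rp=np.array([[np.cos(a),np.sin(a)],[-np.sin(a),np.cos(a)]])
for k in sys.argv[1:]:
    P=np.load(k+'P.npy'); Q=np.concatenate([(P[...,:2]-C)@Rp.T,P[...,2:]],-1)
    h=sel(Q,[-.2,-.04,.035],[-.05,.04,.06]); h=h[h[:,0]<-.06]
    if len(h)>50:
        v=cv2.fitLine(h[:,:2].astype(np.float32),cv2.DIST_HUBER,0,.01,.01).ravel(); v*=np.sign(v[0])*np.array([1,1,np.sign(v[0]),np.sign(v[0])])
        tip=np.percentile(h[:,0],.5); print(k,'handle deg',np.degrees(np.arctan2(v[1],v[0])),'tip x',tip,'y at axis',v[3]+(tip+.15-v[2])*v[1]/v[0],'ztop',np.percentile(h[:,2],[50,95]),len(h))
    s=sel(Q,[-.06,-.045,.02],[.0,.045,.064])
    s=s[abs(s[:,1])>.0]; 
    if len(s)>50: 
        o=s[abs(s[:,1])>.012]; print(' side circle',circ(o),len(o))
    l=sel(Q,[-.06,-.05,.08],[.06,.05,.092]); print(' lid',circ(l) if len(l)>20 else None,len(l), l.mean(0) if len(l) else 0)
E
python3 can.py w6 w7
```

```text
clock: 18.7
tcp_pos: [0.4188, 0.0665, 0.1744]
orientation: [0.259, -0.062, 0.964, 0.015]
w6 handle deg -0.015964229 tip x -0.15030849624623224 y at axis -0.0005150263276052957 ztop [0.05508503 0.05614344] 1341
 lid None 0 0
w7 handle deg -0.19297841 tip x -0.15056612236766798 y at axis -0.0007988656469460957 ztop [0.05524179 0.05622027] 1226
 side circle (array([-0.00086251, -0.00061649]), np.float64(0.03740371434945824)) 1375
 lid (array([-0.00576883, -0.00053091]), np.float64(0.025875019668020544)) 1965 [-0.00966959 -0.00047861  0.08715787]
```

View pics/w7.png

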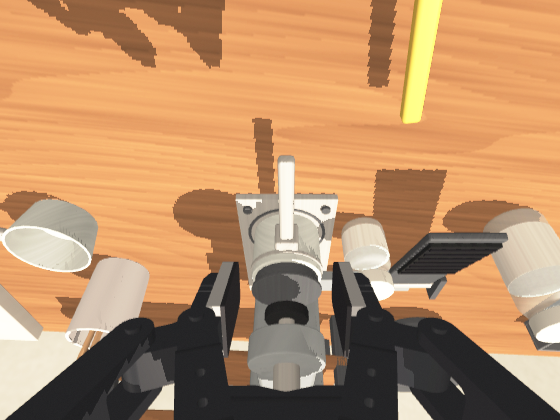

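The view shows the can standing upright on the bed, with its handle straight to the front (tip at (287,160)) and its lid proud under the ram foot (288,285). The fit puts it about 1 mm off the axis. Next, the treadle.

```bash
python3 - <<'E'
from h import *; from fit import *
C=np.array([.6037,.0917]); a=np.radians(7.6); Rp=np.array([[np.cos(a),np.sin(a)],[-np.sin(a),np.cos(a)]])
for k in('w1','w7'):
    P=np.load(k+'P.npy'); Q=np.concatenate([(P[...,:2]-C)@Rp.T,P[...,2:]],-1)
    t=sel(Q,[-.15,.11,.05],[.06,.21,.11]); t=t[abs(t[:,1]-.16)<.04]
    print(k,np.percentile(t[:,0],[1,99]),np.percentile(t[:,1],[1,99]),[np.round(np.median(t[abs(t[:,0]-x)<.004][:,2]),4) for x in(-.07,-.051,-.03,0)])
E
python3 -m pendant '[{"travel":[0,0.1,-0.1],"rot":[0,0.14,0],"fingers":-1},{"travel":[0,0.3,-0.2],"rot":[0,0.28,0],"fingers":-1},{"travel":[0,0.5,-0.2],"rot":[0,0.42,0],"fingers":-1},{"travel":[0,0.7,-0.2],"rot":[0,0.5,0],"fingers":-1},{"travel":[0,0.9,-0.2],"rot":[0,0.5,0],"fingers":-1},{"travel":[0,0.9,-0.2],"rot":[0,0.5,0],"fingers":-1}]' | head -3
python3 d.py .5319 .2436 .12 -172.6 0
```

```text
w1 [-0.08531111  0.01807601] [0.12535931 0.19359848] [np.float64(0.0825), np.float64(0.0758), np.float64(0.0701), np.float64(0.0611)]
w7 [-0.08653112  0.01319054] [0.12436802 0.191299  ] [np.float64(0.0826), np.float64(0.0757), np.float64(0.0702), np.float64(0.0618)]
clock: 19.35
tcp_pos: [0.395, 0.175, 0.1939]
orientation: [-0.0, -0.066, 0.998, -0.001]
travel units [-1.206  0.418  0.614] tcp [0.395  0.175  0.1939] xang -172.45 j6 5.7 t 19.35
rot units [-0.002 -0.001  0.002]
```

```bash
python3 -m pendant '[{"travel":[-0.3,0.2,0],"rot":[0,0,0],"fingers":-1},{"travel":[-0.6,0.42,0],"rot":[0,0,0],"fingers":-1},{"travel":[-0.9,0.42,0.1],"rot":[0,0,0],"fingers":-1},{"travel":[-1,0.42,0.3],"rot":[0,0,0],"fingers":-1},{"travel":[-1,0.42,0.5],"rot":[0,0,0],"fingers":-1},{"travel":[-1,0.42,0.5],"rot":[0,0,0],"fingers":-1}]' | head -3
python3 -m pendant '[{"travel":[-0.2,0,0],"rot":[0,0,0],"fingers":-1},{"travel":[-0.2,0,0.1],"rot":[0,0,0],"fingers":-1},{"travel":[-0.2,0,0.1],"rot":[0,0,0],"fingers":-1}]'
python3 d.py .5319 .2436 .093 -172.6 0
```

```text
clock: 19.95
tcp_pos: [0.5044, 0.2365, 0.1305]
orientation: [-0.003, -0.064, 0.998, -0.002]
clock: 20.25
tcp_pos: [0.5287, 0.2401, 0.1214]
orientation: [-0.0, -0.064, 0.998, -0.001]
wrist_force: [-0.4, 0.2, -0.5]
finger_gap: -0.0001
grip_force: 0.0
travel units [-0.03   0.026  0.237] tcp [0.5287 0.2401 0.1214] xang -172.68 j6 9.3 t 20.25
rot units [-0.002 -0.001 -0.001]
```

```bash
python3 -m pendant '[{"travel":[-0.03,0.02,0.12],"rot":[0,0,0],"fingers":-1},{"travel":[-0.03,0.02,0.2],"rot":[0,0,0],"fingers":-1},{"travel":[-0.03,0.02,0.26],"rot":[0,0,0],"fingers":-1},{"travel":[-0.03,0.02,0.32],"rot":[0,0,0],"fingers":-1},{"travel":[-0.03,0.02,0.38],"rot":[0,0,0],"fingers":-1},{"travel":[-0.03,0.02,0.43],"rot":[0,0,0],"fingers":-1},{"travel":[-0.03,0.02,0.48],"rot":[0,0,0],"fingers":-1},{"travel":[-0.03,0.02,0.5],"rot":[0,0,0],"fingers":-1},{"travel":[-0.03,0.02,0.5],"rot":[0,0,0],"fingers":-1}]'
python3 -m pendant '[{"travel":[0,0,0.015],"rot":[0,0,0],"fingers":-1},{"travel":[0,0,0.03],"rot":[0,0,0],"fingers":-1},{"travel":[0,0,0.03],"rot":[0,0,0],"fingers":-1}]'
```

```text
clock: 21.15
tcp_pos: [0.5319, 0.2433, 0.0621]
orientation: [0.0, -0.064, 0.998, -0.001]
wrist_force: [-2.3, -0.5, 3.9]
finger_gap: 0.0002
grip_force: 2.3
clock: 21.45
tcp_pos: [0.5323, 0.2434, 0.059]
orientation: [0.001, -0.064, 0.998, -0.001]
wrist_force: [-2.6, 0.3, 6.8]
finger_gap: -0.0005
grip_force: 2.5
```

```bash
for i in 1; do python3 -m pendant '[{"travel":[0,0,0.017],"rot":[0,0,0],"fingers":-1},{"travel":[0,0,0.017],"rot":[0,0,0],"fingers":-1}]'|sed -n '2p;4p'; done
python3 -m pendant '[{"travel":[0,0,0.017],"rot":[0,0,0],"fingers":-1},{"travel":[0,0,0.017],"rot":[0,0,0],"fingers":-1}]'|sed -n '2p;4p'
```

```text
tcp_pos: [0.5323, 0.2434, 0.057]
wrist_force: [-2.1, -0.8, 6.2]
tcp_pos: [0.5323, 0.2433, 0.055]
wrist_force: [-3.2, 0.2, 6.2]
```

```bash
python3 -m pendant '[{"travel":[0,0,0.017],"rot":[0,0,0],"fingers":-1},{"travel":[0,0,0.017],"rot":[0,0,0],"fingers":-1}]'|sed -n '2p;4p'
python3 -m pendant '[{"travel":[0,0,0.017],"rot":[0,0,0],"fingers":-1},{"travel":[0,0,0.017],"rot":[0,0,0],"fingers":-1}]'|sed -n '2p;4p'
python3 -m pendant '[{"travel":[0,0,0.012],"rot":[0,0,0],"fingers":-1},{"travel":[0,0,0.012],"rot":[0,0,0],"fingers":-1}]'|sed -n '2p;4p'
```

```text
tcp_pos: [0.5323, 0.2434, 0.053]
wrist_force: [-2.8, -0.1, 5.7]
tcp_pos: [0.5323, 0.2434, 0.051]
wrist_force: [-3.4, -0.0, 6.2]
tcp_pos: [0.5321, 0.2433, 0.0495]
wrist_force: [-3.1, -1.1, 6.3]
```

```bash
cat > tr.py <<'E'
from h import *; from fit import *
C=np.array([.6037,.0917]); a=np.radians(7.6); Rp=np.array([[np.cos(a),np.sin(a)],[-np.sin(a),np.cos(a)]])
for n in('scene','wrist'):
    img,P,c=cloud(n); cv2.imwrite(f'pics/tr_{n}.png',img); off=np.array([.004,.003,-.003]) if n=='scene' else 0
    P=P-off; Q=np.concatenate([(P[...,:2]-C)@Rp.T,P[...,2:]],-1)
    t=sel(Q,[-.1,.13,.01],[.09,.19,.078])
    print(n,[(x,np.round(np.median(t[abs(t[:,0]-x)<.005][:,2]),4),(abs(t[:,0]-x)<.005).sum()) for x in(-.075,-.06,-.04,-.02,0,.03,.06)])
    d=sel(Q,[-.05,-.05,.13],[.05,.05,.21]); d=d[abs(d[:,2]-np.median(d[:,2]))<.003] if n=='scene' else d; print(' disc z',np.median(d[:,2]) if len(d) else None)
    d=sel(Q,[-.022,-.022,.205],[.022,.022,.27]); print(' sleeve top', np.percentile(d[:,2],[50,90]) if len(d)>20 else None)
E
python3 tr.py
```

```text
scene [(-0.075, np.float64(0.0568), np.int64(31)), (-0.06, np.float64(0.0547), np.int64(34)), (-0.04, np.float64(0.0549), np.int64(86)), (-0.02, np.float64(0.0476), np.int64(61)), (0, np.float64(0.0452), np.int64(54)), (0.03, np.float64(0.0357), np.int64(60)), (0.06, np.float64(0.0314), np.int64(61))]
 disc z 0.1800487430593366
 sleeve top [0.23269542 0.23818819]
wrist [(-0.075, np.float64(0.0583), np.int64(2736)), (-0.06, np.float64(0.057), np.int64(3506)), (-0.04, np.float64(0.0521), np.int64(926)), (-0.02, np.float64(0.0494), np.int64(110)), (0, np.float64(0.0452), np.int64(44)), (0.03, np.float64(0.037), np.int64(161)), (0.06, np.float64(nan), np.int64(0))]
 disc z None
 sleeve top None
  return _methods._mean(a, axis=axis, dtype=dtype,
  ret = ret.dtype.type(ret / rcount)
```

View pics/tr_wrist.png

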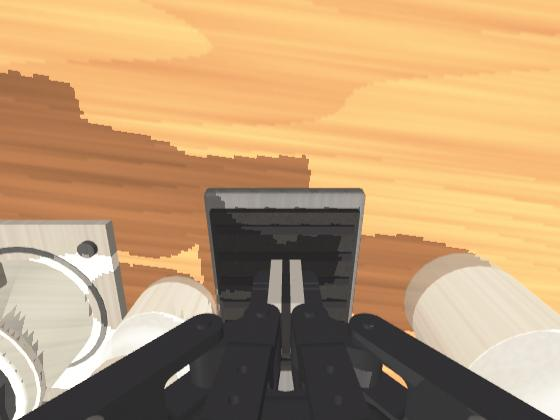

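The pads have been pushed back and apart by the weak 20 N grip: the tips show a gap at (285,270), and the treadle is only about half down. I'll back up a little, raise the grip force and push again.

```bash
python3 -m pendant '[{"travel":[0,0,-0.08],"rot":[0,0,0],"fingers":-1},{"travel":[0,0,-0.08],"rot":[0,0,0],"fingers":-1},{"travel":[0,0,-0.08],"rot":[0,0,0],"fingers":-1},{"travel":[0,0,-0.08],"rot":[0,0,0],"fingers":-1}]' 120
python3 tr.py 2>/dev/null
```

```text
clock: 22.95
tcp_pos: [0.5339, 0.2435, 0.0599]
orientation: [0.002, -0.064, 0.998, -0.001]
wrist_force: [2.1, 0.2, 4.1]
finger_gap: -0.0001
grip_force: 2.4
scene [(-0.075, np.float64(0.0685), np.int64(36)), (-0.06, np.float64(0.0651), np.int64(37)), (-0.04, np.float64(0.0611), np.int64(80)), (-0.02, np.float64(0.0559), np.int64(62)), (0, np.float64(0.0506), np.int64(70)), (0.03, np.float64(0.0401), np.int64(65)), (0.06, np.float64(0.0329), np.int64(72))]
 disc z 0.18819750501734323
 sleeve top [0.23769529 0.24609467]
wrist [(-0.075, np.float64(0.0698), np.int64(2777)), (-0.06, np.float64(0.0668), np.int64(2713)), (-0.04, np.float64(0.0612), np.int64(762)), (-0.02, np.float64(0.0574), np.int64(275)), (0, np.float64(nan), np.int64(0)), (0.03, np.float64(0.0413), np.int64(125)), (0.06, np.float64(nan), np.int64(0))]
 disc z None
 sleeve top None
```

Run:
```python
from h import *
from fit import mec
m=env.camera_model('wrist'); T=np.array(m['T_tool_cam']); f=210/np.tan(np.radians(m['fovy'])/2)
img,d=env.read_camera('wrist'); v,u=np.mgrid[:420,:560]
P=np.stack([(u-m['cx'])/f*d,(v-m['cy'])/f*d,d],-1)@T[:3,:3].T+T[:3,3]
g=(d>0)&(img.max(2)<90)&(abs(P[...,0])<.045)&(abs(P[...,1])<.08)&(P[...,2]<.03)
q=P[g]
for z in np.arange(-.07,.03,.01):
    s=q[(q[:,2]>z)&(q[:,2]<=z+.01)]
    if len(s): print(round(z,2),len(s),'x',np.percentile(s[:,0],[1,99]).round(3),'y',np.percentile(s[:,1],[1,99]).round(3))
# pads
c=P[255:300,265:305]; print('pad tip rows', [(r, np.nanmin(P[r,275:300,2]).round(4), P[r,278].round(3),P[r,293].round(3)) for r in (258,262,266,275,290)])
```

```text
-0.07 8191 x [-0.01   0.013] y [-0.04   0.042]
-0.06 4857 x [-0.009  0.013] y [-0.034  0.035]
-0.05 1238 x [-0.01   0.013] y [-0.02   0.021]
-0.04 461 x [0.006 0.011] y [-0.013  0.014]
-0.03 528 x [0.005 0.011] y [-0.013  0.014]
-0.02 2546 x [0.006 0.032] y [-0.03   0.031]
-0.01 8386 x [-0.018  0.04 ] y [-0.032  0.031]
0.0 700 x [-0.032 -0.007] y [-0.033  0.032]
pad tip rows [(258, np.float64(-0.0088), array([ 0.011, -0.003, -0.008]), array([ 0.011,  0.004, -0.008])), (262, np.float64(-0.0124), array([ 0.01 , -0.003, -0.011]), array([ 0.01 ,  0.004, -0.011])), (266, np.float64(-0.0157), array([ 0.01 , -0.003, -0.015]), array([ 0.011,  0.004, -0.015])), (275, np.float64(-0.0236), array([ 0.01 , -0.003, -0.023]), array([ 0.01 ,  0.004, -0.022])), (290, np.float64(-0.0351), array([ 0.01 , -0.002, -0.034]), array([ 0.011,  0.003, -0.035]))]
```

```bash
python3 -m pendant '[{"travel":[0,0,0.05],"rot":[0,0,0],"fingers":-1},{"travel":[0,0,0.1],"rot":[0,0,0],"fingers":-1},{"travel":[0,0,0.15],"rot":[0,0,0],"fingers":-1},{"travel":[0,0,0.18],"rot":[0,0,0],"fingers":-1},{"travel":[0,0,0.18],"rot":[0,0,0],"fingers":-1}]' 120 |sed -n '1,2p;4,6p'
python3 -m pendant '[{"travel":[0,0,0.02],"rot":[0,0,0],"fingers":-1},{"travel":[0,0,0.02],"rot":[0,0,0],"fingers":-1}]'|sed -n '2p;4p'
python3 -m pendant '[{"travel":[0,0,0.02],"rot":[0,0,0],"fingers":-1},{"travel":[0,0,0.02],"rot":[0,0,0],"fingers":-1}]'|sed -n '2p;4p'
python3 tr.py 2>/dev/null
```

```text
clock: 23.6
tcp_pos: [0.5294, 0.2429, 0.0361]
wrist_force: [-5.1, -0.7, 7.0]
finger_gap: 0.0002
grip_force: 3.5
tcp_pos: [0.5292, 0.2429, 0.0339]
wrist_force: [-5.6, -0.3, 9.6]
tcp_pos: [0.5293, 0.243, 0.0333]
wrist_force: [-9.9, -1.9, 19.9]
scene [(-0.075, np.float64(0.0393), np.int64(26)), (-0.06, np.float64(0.0391), np.int64(31)), (-0.04, np.float64(0.0404), np.int64(92)), (-0.02, np.float64(0.0357), np.int64(58)), (0, np.float64(0.0349), np.int64(47)), (0.03, np.float64(0.0289), np.int64(61)), (0.06, np.float64(0.0278), np.int64(60))]
 disc z 0.16756857348960452
 sleeve top [0.22181961 0.22514573]
wrist [(-0.075, np.float64(0.0397), np.int64(2628)), (-0.06, np.float64(0.0515), np.int64(4654)), (-0.04, np.float64(0.0381), np.int64(1045)), (-0.02, np.float64(nan), np.int64(0)), (0, np.float64(0.0359), np.int64(190)), (0.03, np.float64(nan), np.int64(0)), (0.06, np.float64(nan), np.int64(0))]
 disc z None
 sleeve top None
```

```bash
python3 -m pendant '[{"travel":[0,0,0.008],"rot":[0,0,0],"fingers":-1},{"travel":[0,0,0.008],"rot":[0,0,0],"fingers":-1},{"travel":[0,0,0.008],"rot":[0,0,0],"fingers":-1},{"travel":[0,0,0.008],"rot":[0,0,0],"fingers":-1},{"travel":[0,0,0.008],"rot":[0,0,0],"fingers":-1},{"travel":[0,0,0.008],"rot":[0,0,0],"fingers":-1},{"travel":[0,0,0.008],"rot":[0,0,0],"fingers":-1},{"travel":[0,0,0.008],"rot":[0,0,0],"fingers":-1},{"travel":[0,0,0.008],"rot":[0,0,0],"fingers":-1},{"travel":[0,0,0.008],"rot":[0,0,0],"fingers":-1}]'
python3 -m pendant '[{"travel":[0,0,0],"rot":[0,0,0],"fingers":-1},{"travel":[0,0,0],"rot":[0,0,0],"fingers":-1},{"travel":[0,0,0],"rot":[0,0,0],"fingers":-1}]' |sed -n '2p;4p'; python3 tr.py 2>/dev/null | head -3
```

```text
clock: 25.1
tcp_pos: [0.5293, 0.243, 0.0331]
orientation: [-0.002, -0.064, 0.998, -0.001]
wrist_force: [-11.0, -1.7, 24.9]
finger_gap: 0.0
grip_force: 12.4
tcp_pos: [0.5294, 0.243, 0.0331]
wrist_force: [-10.5, -1.3, 25.4]
scene [(-0.075, np.float64(0.0384), np.int64(29)), (-0.06, np.float64(0.0383), np.int64(35)), (-0.04, np.float64(0.0394), np.int64(88)), (-0.02, np.float64(0.0357), np.int64(56)), (0, np.float64(0.0355), np.int64(48)), (0.03, np.float64(0.0293), np.int64(53)), (0.06, np.float64(0.0272), np.int64(53))]
 disc z 0.16742298292126606
 sleeve top [0.22240762 0.22525856]
```

```bash
python3 -m pendant '[{"travel":[0,0,-0.08],"rot":[0,0,0],"fingers":-1},{"travel":[0,0,-0.16],"rot":[0,0,0],"fingers":-1},{"travel":[0,0,-0.24],"rot":[0,0,0],"fingers":-1},{"travel":[0,0,-0.32],"rot":[0,0,0],"fingers":-1},{"travel":[0,0,-0.4],"rot":[0,0,0],"fingers":-1},{"travel":[0,0,-0.5],"rot":[0,0,0],"fingers":-1},{"travel":[0,0,-0.7],"rot":[0,0,0],"fingers":-1},{"travel":[0,0,-1],"rot":[0,0,0],"fingers":-1},{"travel":[0,0,-1],"rot":[0,0,0],"fingers":-1}]' |head -2
python3 -m pendant '[{"travel":[0.3,-0.2,0],"rot":[0,0,0],"fingers":-1},{"travel":[0.6,-0.5,0],"rot":[0,0,0],"fingers":-1},{"travel":[0.9,-0.8,0],"rot":[0,0,0],"fingers":-1},{"travel":[1,-1,0],"rot":[0,0,0],"fingers":-1},{"travel":[1,-1,0],"rot":[0,0,0],"fingers":-1}]' |head -2
python3 d.py .4188 .0665 .1744 -172.6 -30
```

```text
clock: 26.4
tcp_pos: [0.534, 0.2441, 0.1559]
clock: 26.9
tcp_pos: [0.4253, 0.1068, 0.1507]
travel units [ 0.096 -0.327 -0.197] tcp [0.4253 0.1068 0.1507] xang -172.84 j6 -3.5 t 26.9
rot units [-0.003 -0.503 -0.003]
```

```bash
python3 -m pendant '[{"travel":[0,-0.1,-0.1],"rot":[0,-0.14,0],"fingers":-1},{"travel":[0.1,-0.33,-0.2],"rot":[0,-0.28,0],"fingers":-1},{"travel":[0.1,-0.33,-0.2],"rot":[0,-0.42,0],"fingers":-1},{"travel":[0.1,-0.33,-0.2],"rot":[0,-0.5,0],"fingers":-1},{"travel":[0.1,-0.33,-0.2],"rot":[0,-0.5,0],"fingers":-1},{"travel":[0.1,-0.33,-0.2],"rot":[0,-0.5,0],"fingers":-1}]' |head -2
sed -i 's/\.08\],\[.06,.05,.092/.066],[.06,.05,.092/' can.py
python3 wr.py w8; python3 can.py w8; python3 tr.py 2>/dev/null | head -3
python3 - <<'E'
from h import *; from fit import *
C=np.array([.6037,.0917]); a=np.radians(7.6); Rp=np.array([[np.cos(a),np.sin(a)],[-np.sin(a),np.cos(a)]])
for k in('w7','w8'):
    P=np.load(k+'P.npy'); Q=np.concatenate([(P[...,:2]-C)@Rp.T,P[...,2:]],-1)
    l=sel(Q,[-.03,-.015,.06],[-.022,.015,.1]); print(k,'lid z',np.percentile(l[:,2],[5,50,95]),len(l))
    t=sel(Q,[-.056,.13,.02],[-.046,.19,.1]); print('treadle z',np.median(t[:,2]))
E
```

```text
clock: 27.5
tcp_pos: [0.4217, 0.0685, 0.1757]
w8 handle deg -0.1288483 tip x -0.15052460630624268 y at axis -0.0006747704014048748 ztop [0.05518443 0.05621555] 1249
 side circle (array([-0.00178547, -0.00068973]), np.float64(0.03683787979429479)) 1393
 lid (array([-0.00224103, -0.0003966 ]), np.float64(0.03479774075788533)) 758 [-0.02688545 -0.00175673  0.07210461]
scene [(-0.075, np.float64(0.0765), np.int64(7)), (-0.06, np.float64(0.0749), np.int64(38)), (-0.04, np.float64(0.0711), np.int64(67)), (-0.02, np.float64(0.0652), np.int64(64)), (0, np.float64(0.0589), np.int64(74)), (0.03, np.float64(0.0448), np.int64(73)), (0.06, np.float64(0.036), np.int64(73))]
 disc z 0.19694921048249048
 sleeve top [0.24165641 0.25482556]
w7 lid z [0.08668283 0.08766561 0.08816318] 123
treadle z 0.07812699836310094
w8 lid z [0.07667315 0.07667315 0.07667315] 1
treadle z 0.07796939596853021
```

View pics/w8.png

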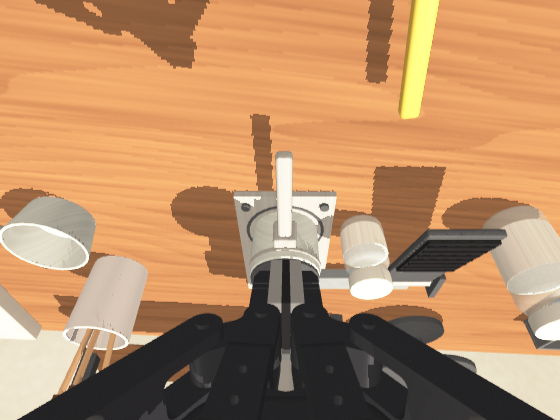

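The can is centred and upright, with its handle tip at (285,155). The lid is about 11 mm lower than before, the treadle is up, and the jars are where they were.

```bash
python3 -c "
from workcell import env
print(env.hand_in())"
```

```text
the job is handed in; nothing more can be done
None
```

I handed the job in, though no verdict came back. The last measurements show the can closed (lid about 11 mm down), standing upright within about 2 mm of the ram axis, with the treadle back up; I set the sleeve to about 1.18 (mark 3) and did not recheck it after pressing.

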